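Put the carving gouges back in their tray

TASK

Put the four palm gouges back in the tool tray, each lying flat on the floor of the lane that has the colour of the tape on its handle. Set them down gently, never dropping one, and leave the two look-alikes (the awl without tape and the rasp with black tape) lying on the bench where they are.

Things in the scene. Friction and masses are not known exactly. Their poses are not given: they have to be found in the camera images.
- gouge_red: Palm gouge with a red 30 mm tape band round its dark brown wooden handle. 120 mm long, 70 g, lying flat. Origin under the middle of its length, at its flat underside; x from handle to blade tip, z up. Handle 56 long (x -60 to -4), 24 wide, 28 high, holds most of the weight: grip across its middle, x = -32. Steel shank at z = 14, blade 14 wide.
- gouge_yellow: Palm gouge with a yellow 30 mm tape band round its dark brown wooden handle. 120 mm long, 70 g, lying flat. Origin under the middle of its length, at its flat underside; x from handle to blade tip, z up. Handle 56 long (x -60 to -4), 24 wide, 28 high, holds most of the weight: grip across its middle, x = -32. Steel shank at z = 14, blade 14 wide.
- gouge_green: Palm gouge with a green 30 mm tape band round its dark brown wooden handle. 120 mm long, 70 g, lying flat. Origin under the middle of its length, at its flat underside; x from handle to blade tip, z up. Handle 56 long (x -60 to -4), 24 wide, 28 high, holds most of the weight: grip across its middle, x = -32. Steel shank at z = 14, blade 14 wide.
- gouge_blue: Palm gouge with a blue 30 mm tape band round its dark brown wooden handle. 120 mm long, 70 g, lying flat. Origin under the middle of its length, at its flat underside; x from handle to blade tip, z up. Handle 56 long (x -60 to -4), 24 wide, 28 high, holds most of the weight: grip across its middle, x = -32. Steel shank at z = 14, blade 14 wide.
- awl: Look-alike that does not belong in the tray: same dark brown handle and length as the gouges (origin and axes alike), but no tape band and a thin round pointed spike for a blade.
- rasp: Look-alike that does not belong in the tray: same dark brown handle and length as the gouges (origin and axes alike), but a black tape band and a straight dark square bar 8 wide for a blade.
- lane_red: The red lane, a shallow trough: one of four side by side (62 mm apart, any order) in one fixed wooden tray. Outside 150 (x) x 52 (y) x 11 high, inside 144 x 46; floor 3 thick, walls 8 high above it. Origin at the centre of its underside, 6 mm above the bench; x along the lane, z up. A gouge may lie in it either way round.
- lane_yellow: The yellow lane, a shallow trough: one of four side by side (62 mm apart, any order) in one fixed wooden tray. Outside 150 (x) x 52 (y) x 11 high, inside 144 x 46; floor 3 thick, walls 8 high above it. Origin at the centre of its underside, 6 mm above the bench; x along the lane, z up. A gouge may lie in it either way round.
- lane_green: The green lane, a shallow trough: one of four side by side (62 mm apart, any order) in one fixed wooden tray. Outside 150 (x) x 52 (y) x 11 high, inside 144 x 46; floor 3 thick, walls 8 high above it. Origin at the centre of its underside, 6 mm above the bench; x along the lane, z up. A gouge may lie in it either way round.
- lane_blue: The blue lane, a shallow trough: one of four side by side (62 mm apart, any order) in one fixed wooden tray. Outside 150 (x) x 52 (y) x 11 high, inside 144 x 46; floor 3 thick, walls 8 high above it. Origin at the centre of its underside, 6 mm above the bench; x along the lane, z up. A gouge may lie in it either way round.

How it is judged:
By the outcome, as a careful person would: the job done as asked, in the order asked, and still so for the second after the job is handed in, with the robot touching nothing.
It also fails if it takes over 112 s, if anything falls off the work surface, if the arm or the gripper's body presses on something with over 40 N, if the wrist force passes 120 N, or if a joint passes its speed limit or range.

ROBOT

A 6-joint arm with a two-finger parallel gripper is mounted at the origin on the work surface. World frame = base frame: x ahead of the robot, y to its left, z up, the work surface at z = 0. Lengths are in mm, angles in rad, forces in N, time in s.
With the tool pointing down it reaches from about 250 to 800 mm from the base axis. Payload 8.5 kg.
Tool frame: the origin (TCP) lies midway between the tips of the shut fingers; the grasp point (between the pads) lies 19 mm behind it; z points along the fingers, y is the line along which they close (so a half turn about z gives the same grasp; the last joint's range is limited). The gripper opens to 85 mm and grips with 20 to 120 N. Pads are 22 mm wide; open, the fingers measure 114 mm over their backs; the gripper's body (76 mm by 85 mm) begins 54 mm behind the grasp point. The pads swing forward as they close: fully open they stand 13 mm farther back than shut.
Start: joints at [-1.225, 0.238, -0.013, 1.319, 0, 1.571], TCP at [177.932, -493.882, 231.276] pointing down, gripper open.
Joint ranges: [-2.66, 2.66], [-1.03, 1.9], [-1.14, 1.46], [-1.82, 2.27], [-1.45, 1.34], [-3.14, 3.14]. Speed limits (rad/s): [2.22, 2.22, 2.79, 3.14, 3.14, 3.14].

INTERFACE

Orientations are given as a unit quaternion [x, y, z, w].
In Python, from bench import get_state, get_image, job_done gives the robot as it stands.
- The arm moves only by the tool apply_moves, never from a script. Its argument "rows" is one flat list of numbers, 7 for each row, row after row: the shift along the world's x, y, z in cm, then the turn, a rotation vector about the world's x, y, z in rad, then the finger opening in cm, from 0 to 8.54. A call has 1 to 5 rows; each row shifts and turns the commanded pose from where the row before left it; what a row does not reach is not made up. A row lasts 1/10 s, in which the tool goes at most 50 mm and 8.59 degrees, less where a joint would pass 70% of its speed; a pose out of reach is approached as far as the arm can. A call is refused whole if a number of a shift passes 5 or a number of a turn 0.15, either way. A call with a gripper value outside its range is refused whole. The fingers move at their own pace and stop on an object; "grip_force" is the grip in N (left out, the last holds). Time passes only in rows, so rows that do not move let the fingers close. It gives the time, the measured TCP pose, the force, the opening and the grip force at its end, in the units of the state.
- get_state(): the state, without advancing time (a new reading comes with each control period).
- get_image(name): name is "scene" or "top" or "wrist"; returns a dict with "color" (480x640x3 uint8, blue, green, red), "intrinsics" (3x3 intrinsics, pixels), "view" (4x4, takes a point from world to camera coordinates); the wrist camera has in their place "tool_from_camera" (4x4, takes a point from camera to tool coordinates, whose origin is the TCP and whose axes are the flange's). Camera axes: x right, y down, z forward; pixel columns grow to the right and rows downward; lengths in mm; the calibration is good to about 2 mm. A picture is of the moment at which its call begins: read the wrist's pose just before it. There is no depth.
- job_done(): hands the job in; it is judged then, once.
The state is a dict: "t": time; "qpos": joint angles; "qd": joint speeds; "tau": joint torques, N m; "tcp_pos": TCP position; "orientation": TCP orientation; "force": force on the tool from outside, world axes, zero at the start; "moment": the same for the moment, N m; "width": opening from 0.0 (shut) to 1.0 (fully open); "gripper_force": force on a finger pad.
Only numpy, scipy, OpenCV 4.12 (cv2) and the standard library are available. Lean on these libraries where they do the work, as an engineer would, in place of code of your own. Each camera call takes 0.05 s, during which the arm holds its last target. There are 200 camera calls.

## Working session

There is one attempt and no reset: what is moved stays moved. The work goes in short steps, Python scripts to look and compute and a tool call to move; the robot and the scene stay as the last step left them, time stands still between calls to the robot, and variables do not carry over. Pictures are saved under pics/ and viewed, at most 14 in all, crops included, and the job is handed in when it is done.

Besides the shell and the picture viewer there is one more tool, called after "Call:" as name(argument=value, ...) on one line, values as JSON. apply_moves: Moves the arm, as the interface text tells. Its arguments: {"type":"object","properties":{"rows":{"type":"array","items":{"type":"number"}},"grip_force":{"type":"number"}},"required":["rows"]}

```bash
ls; mkdir -p pics; python3 - <<'E'
from bench import *
import cv2
s=get_state();print(s)
for n in("top","scene"):
    d=get_image(n);cv2.imwrite(f"pics/{n}0.png",d["color"]);print(n,d["intrinsics"],d["view"])
E
```

```text
pics
{'t': 0.0, 'qpos': array([-1.22500987e+00,  2.38810111e-01, -1.42325671e-02,  1.31921768e+00,
       -3.88212896e-05,  1.57078665e+00]), 'qd': array([ 0.00140474,  0.00027332, -0.00108685,  0.00099009, -0.00156454,
       -0.00273593]), 'tau': array([ 1.03293849e-03, -5.38787627e+01,  3.46441662e+01,  1.83598849e-02,
        1.33888680e-04, -1.24721038e-05]), 'tcp_pos': array([ 177.79108137, -493.54171681,  230.67069201]), 'orientation': array([ 9.85090061e-01,  1.72037891e-01, -1.45048853e-04, -7.17764222e-04]), 'force': array([ 0.1303665 , -0.41487625,  0.34988879]), 'moment': array([-0.04220716,  0.0088286 , -0.00774869]), 'gripper_force': 0.0, 'width': 1.0008016262852295}
top [[454.22966514   0.         323.38373709]
 [  0.         454.22966514 238.79449837]
 [  0.           0.           1.        ]] [[-5.94606313e-04 -9.99867592e-01 -1.62617447e-02 -1.50800030e+01]
 [-9.93244941e-01  2.47744475e-03 -1.16010124e-01  5.58711153e+02]
 [ 1.16035050e-01  1.60829153e-02 -9.93114901e-01  8.59189045e+02]
 [ 0.00000000e+00  0.00000000e+00  0.00000000e+00  1.00000000e+00]]
scene [[588.91015418   0.         314.13016149]
 [  0.         588.91015418 245.32250231]
 [  0.           0.           1.        ]] [[ 3.85957413e-01  9.22375802e-01 -1.61169094e-02 -1.98299600e+02]
 [ 5.74076925e-01 -2.53818171e-01 -7.78467739e-01 -3.01488411e+02]
 [-7.22130570e-01  2.91203049e-01 -6.27477668e-01  1.80156143e+03]
 [ 0.00000000e+00  0.00000000e+00  0.00000000e+00  1.00000000e+00]]
```

View pics/top0.png

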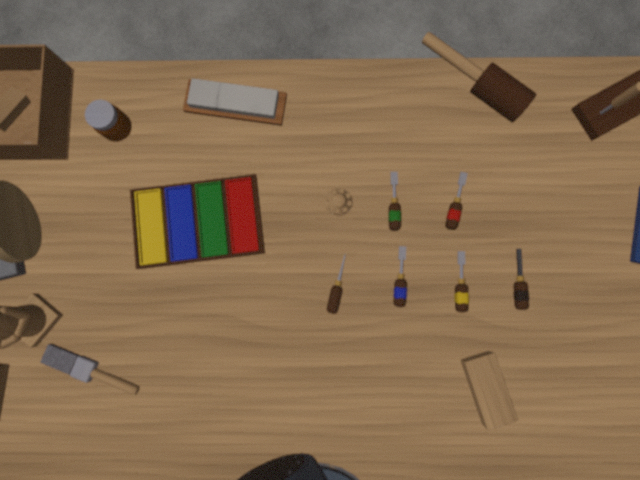

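View pics/scene0.png

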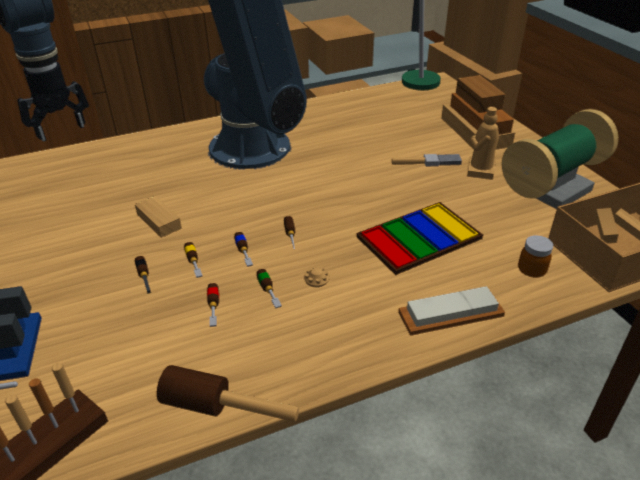

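The top view shows the tape bands at about red (455,213), green (395,214), blue (400,290) and yellow (461,295). The awl is at (336,298) and the rasp at (521,292). The lanes, left to right, are yellow (150,226), blue (181,222), green (211,219) and red (242,216). The scene view shows the same layout. Next I'll measure.

```bash
cat > h.py <<'E'
import numpy as np, cv2
from bench import *
def ray(px,K,V,z):
    R,t=V[:3,:3],V[:3,3]; c=-R.T@t
    d=R.T@np.linalg.inv(K)@np.array([px[0],px[1],1.]); return c+d*(z-c[2])/d[2]
HUE={'red':[(0,8),(172,180)],'yellow':[(22,34)],'green':[(45,80)],'blue':[(105,130)]}
def blobs(im,c,amin=20,S=150,Vm=60):
    h=cv2.cvtColor(im,cv2.COLOR_BGR2HSV); m=0
    for a,b in HUE[c]: m=m|cv2.inRange(h,(a,S,Vm),(b,255,255))
    n,l,s,ce=cv2.connectedComponentsWithStats(m)
    return sorted([(s[i,4],ce[i],(l==i).astype(np.uint8)) for i in range(1,n) if s[i,4]>=amin],key=lambda x:-x[0])
E
python3 - <<'E'
from h import *
for cam in("top","scene"):
    d=get_image(cam);im=d["color"];K,V=d["intrinsics"],d["view"];hsv=cv2.cvtColor(im,cv2.COLOR_BGR2HSV)
    for c in HUE:
        print(cam,c)
        for a,ce,m in blobs(im,c)[:4]:
            lane=a>400
            if not(cam=="scene" and a>4000): print("  ",a,ce.round(1),"xyz",ray(ce,K,V,9 if lane else 20).round(1))
            if lane and cam=="top":
                r=cv2.minAreaRect(cv2.findContours(m,0,1)[0][0]); print("   rect",[ray(p,K,V,9).round(0)[:2] for p in cv2.boxPoints(r)])
            if not lane and cam=="top":
                # blade: grey pixels near; handle: dark pixels
                x,y=ce.astype(int);x0,y0=x-25,y-50
                w=hsv[y0:y+30,x0:x+25]
                g=(w[...,1]<70)&(w[...,2]>90); k=w[...,2]<75
                for n,mm,z in(("blade",g,14),("dark",k,18)):
                    q=np.argwhere(mm); 
                    if len(q): print("   ",n,len(q),ray(q.mean(0)[::-1]+[x0,y0],K,V,z).round(1))
E
```

```text
top red
   2172 [241.2 215. ] xyz [610.5 151.6   9. ]
   rect [array([687., 193.]), array([693., 131.]), array([536., 112.]), array([530., 172.])]
   153 [453.7 214.4] xyz [ 608.4 -275.5   20. ]
    blade 150 [ 676.2 -294.9   14. ]
    dark 138 [ 603.4 -274.7   18. ]
top yellow
   2074 [149.8 226.5] xyz [587.5 337.5   9. ]
   rect [array([663., 377.]), array([667., 318.]), array([514., 299.]), array([509., 357.])]
   145 [461.3 297.6] xyz [ 443.9 -284.7   20. ]
    blade 160 [ 515.1 -288.4   14. ]
    dark 140 [ 445.1 -285.7   18. ]
top green
   1647 [211.4 218.7] xyz [603.  212.1   9. ]
   rect [array([677., 249.]), array([682., 195.]), array([531., 177.]), array([526., 230.])]
   72 [394.3 215.3] xyz [ 607.  -157.5   20. ]
    blade 148 [ 677.8 -158.2   14. ]
    dark 169 [ 603.4 -158.7   18. ]
top blue
   1882 [180.7 222.7] xyz [595.2 274.5   9. ]
   rect [array([670., 311.]), array([674., 257.]), array([523., 239.]), array([518., 292.])]
   91 [399.6 292.4] xyz [ 454.1 -164.9   20. ]
    blade 164 [ 518.8 -170.2   14. ]
    dark 151 [ 454.  -166.1   18. ]
scene red
   1099 [387.9 246.7] xyz [609.4 150.3   9. ]
   100 [212.5 290.4] xyz [ 601.  -274.7   20. ]
scene yellow
   919 [449.8 222.1] xyz [585.5 337.6   9. ]
   65 [189.5 248. ] xyz [ 436.7 -286.3   20. ]
scene green
   1004 [570.  140.7] xyz [381.9 893.9   9. ]
   771 [409.6 238. ] xyz [601.  213.9   9. ]
   305 [420.   77.9] xyz [-190.1  710.7   20. ]
   57 [263.5 275.3] xyz [ 598.8 -157.3   20. ]
scene blue
   1145 [ 22.4 347.1] xyz [ 596.6 -663.8    9. ]
   914 [429.7 230.1] xyz [593.7 274.6   9. ]
   52 [239.3 237.5] xyz [ 446.  -166.6   20. ]
```

Tape centres, averaged over the two views: red (605,-275), yellow (441,-285), green (604,-158), blue (451,-166). The tools' yaws are about -15°, -2°, -0.5° and -4°. Lane centres are red (610,151), green (602,213), blue (594,274) and yellow (586,337), 62.4 mm apart (62 expected), with a yaw of 7°. I'll start with yellow.

Call:
apply_moves(rows=[3.75,3.0,0,0,0,-0.12,5,3.75,3.0,0,0,0,-0.12,5,3.75,3.0,0,0,0,-0.12,5,3.75,3.0,0,0,0,0,5,3.75,3.0,0,0,0,0,5], grip_force=30)

```text
t: 0.7
tcp_pos: [366.6, -342.5, 231.3]
orientation: [1.0, -0.007, 0.0, 0.0]
force: [0.5, -1.6, 0.3]
width: 0.591
gripper_force: 0.0
```

Call:
apply_moves(rows=[3.75,3.0,0,0,0,0,5,3.75,3.0,0,0,0,0,5,0,0,-4,0,0,0,5,0,0,-4,0,0,0,5,0,0,0,0,0,0,5])

```text
t: 1.2
tcp_pos: [438.0, -281.6, 146.9]
orientation: [1.0, -0.007, -0.004, -0.002]
force: [0.1, 0.6, 0.2]
width: 0.588
gripper_force: 0.0
```

```bash
python3 - <<'E'
from h import *
s=get_state();print(s["t"],s["qpos"].round(3),s["tcp_pos"],s["orientation"],s["width"])
d=get_image("wrist");cv2.imwrite("pics/w1.png",d["color"]);print(d["intrinsics"],d["tool_from_camera"])
E
```

```text
1.2 [-0.571  0.28  -0.178  1.121  0.     2.583] [ 437.97933081 -281.57012002  146.86667611] [ 0.99996945 -0.00651793 -0.00362577 -0.00233803] 0.5882288931241864
[[420.17576201   0.         325.98904878]
 [  0.         420.17576201 244.95436989]
 [  0.           0.           1.        ]] [[ 9.45936265e-04 -9.62248752e-01 -2.72169883e-01  6.78030154e+01]
 [ 9.99998718e-01  1.26187372e-03 -9.85786376e-04  6.64299162e-01]
 [ 1.29201573e-03 -2.72168602e-01  9.62248712e-01 -1.41855697e+02]
 [ 0.00000000e+00  0.00000000e+00  0.00000000e+00  1.00000000e+00]]
```

View pics/w1.png

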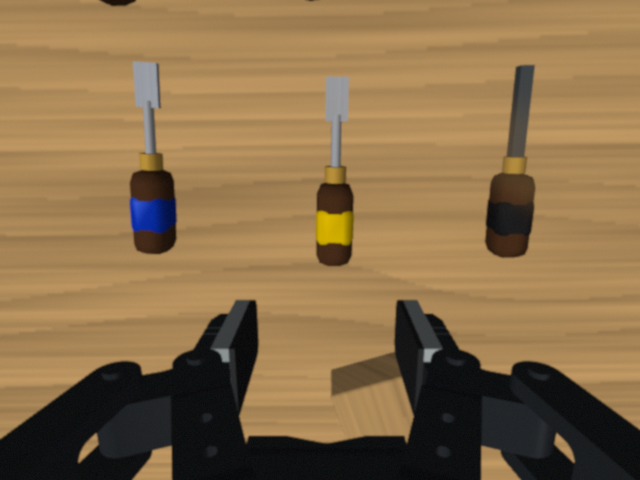

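The wrist view shows yellow tape at (335,228), blue at (153,213), and the black-taped rasp at (510,217). Carrying to the lanes would put the last joint out of range, so I'll turn the gripper half a turn now. First I'll measure here.

```bash
cat >> h.py <<'E'
from scipy.spatial.transform import Rotation as Ro
def wrist(cols,z=22,save=None):
    s=get_state();d=get_image("wrist");T=d["tool_from_camera"];K=d["intrinsics"]
    R=Ro.from_quat(s["orientation"]).as_matrix();A=np.eye(4);A[:3,:3]=R;A[:3,3]=s["tcp_pos"]
    V=np.linalg.inv(A@T);im=d["color"]
    if save:cv2.imwrite(save,im)
    print("t",s["t"],"tcp",s["tcp_pos"].round(1),"yaw",np.degrees(np.arctan2(R[1,0],R[0,0])).round(1),"q6",s["qpos"][5].round(2),"w",s["width"].round(2))
    hsv=cv2.cvtColor(im,cv2.COLOR_BGR2HSV)
    for c in cols:
        for a,ce,m in blobs(im,c,300)[:2]:
            y,x=np.nonzero(m);print(c,a,ce.round(0),ray(ce,K,V,z).round(1),"box",x.min(),x.max(),y.min(),y.max())
    return im,K,V
E
python3 - <<'E'
from h import *
im,K,V=wrist(["yellow","blue"])
for n,p in dict(ybut=(334,264),yfer=(336,168),ytip=(337,78),bbut=(154,251),bfer=(151,154),btip=(146,63)).items():print(n,ray(p,K,V,14).round(1))
E
```

```text
Traceback (most recent call last):
  File "h.py", line 18, in wrist
    print("t",s["t"],"tcp",s["tcp_pos"].round(1),"yaw",np.degrees(np.arctan2(R[1,0],R[0,0])).round(1),"q6",s["qpos"][5].round(2),"w",s["width"].round(2))
                                                                                                                                     ^^^^^^^^^^^^^^^^
AttributeError: 'float' object has no attribute 'round'
```

Call:
apply_moves(rows=[0,0,0,0,0,0.149,5,0,0,0,0,0,0.149,5,0,0,0,0,0,0.149,5,0,0,0,0,0,0.149,5,0,0,0,0,0,0.149,5])

```text
t: 1.8
tcp_pos: [441.4, -285.2, 154.1]
orientation: [0.933, 0.36, 0.001, 0.002]
force: [-0.0, 0.1, 0.2]
width: 0.584
gripper_force: 0.0
```

Call:
apply_moves(rows=[0,0,0,0,0,0.149,5,0,0,0,0,0,0.149,5,0,0,0,0,0,0.149,5,0,0,0,0,0,0.149,5,0,0,0,0,0,0.149,5])

```text
t: 2.3
tcp_pos: [441.4, -285.2, 154.2]
orientation: [0.738, 0.675, 0.0, 0.002]
force: [-0.3, -0.6, 0.3]
width: 0.589
gripper_force: 0.0
```

Call:
apply_moves(rows=[0,0,0,0,0,0.149,5,0,0,0,0,0,0.149,5,0,0,0,0,0,0.149,5,0,0,0,0,0,0.149,5,0,0,0,0,0,0.149,5])

```text
t: 2.8
tcp_pos: [441.3, -285.2, 154.2]
orientation: [0.442, 0.897, -0.0, 0.002]
force: [-0.6, 1.0, 0.5]
width: 0.589
gripper_force: 0.0
```

Call:
apply_moves(rows=[0,0,0,0,0,0.149,5,0,0,0,0,0,0.149,5,0,0,0,0,0,0.149,5,0,0,0,0,0,0.149,5,0,0,0,0,0,0.149,5])

```text
t: 3.3
tcp_pos: [441.4, -285.2, 154.2]
orientation: [0.085, 0.996, -0.001, 0.002]
force: [0.0, -0.6, -0.2]
width: 0.585
gripper_force: 0.0
```

Call:
apply_moves(rows=[0,0,0,0,0,0.13,5,0,0,0,0,0,0,5])

```text
t: 3.5
tcp_pos: [441.3, -285.1, 153.8]
orientation: [0.022, 1.0, -0.001, 0.002]
force: [0.7, -1.4, -0.4]
width: 0.586
gripper_force: 0.0
```

```bash
python3 - <<'E'
from h import *
wrist(["yellow"])
E
```

```text
Traceback (most recent call last):
  File "h.py", line 18, in wrist
    print("t",s["t"],"tcp",s["tcp_pos"].round(1),"yaw",np.degrees(np.arctan2(R[1,0],R[0,0])).round(1),"q6",s["qpos"][5].round(2),"w",s["width"].round(2))
                                                                                                                                     ^^^^^^^^^^^^^^^^
AttributeError: 'float' object has no attribute 'round'
```

```bash
sed -i 's/s\["width"\].round(2)/round(s["width"],2)/' h.py; python3 - <<'E'
from h import *
wrist(["yellow"],save="pics/w2.png")
E
```

```text
t 3.55 tcp [ 441.2 -284.9  153.4] yaw 177.2 q6 -0.52 w 0.59
yellow 1116 [325. 236.] [ 442.8 -286.4   22. ] box 307 342 220 253
```

View pics/w2.png

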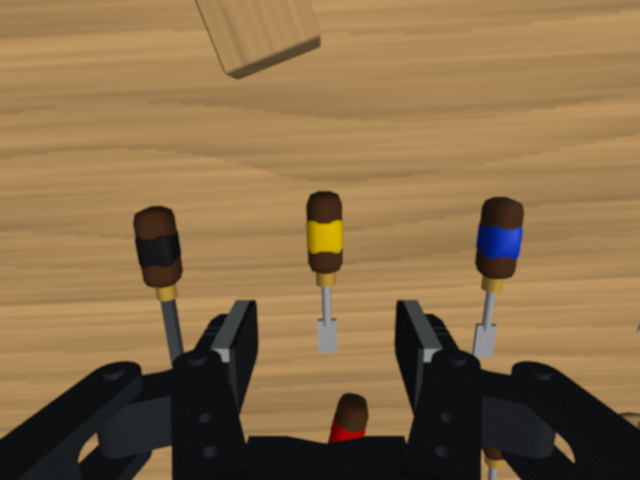

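Yellow tape is centred at (325,236), which is (442.8,-286.4) and within 2 mm of the TCP, and the tool is aligned with the gripper. Descending.

Call:
apply_moves(rows=[0.1,-0.1,-4,0,0,0,5,0,0,-4,0,0,0,5,0,0,-3.5,0,0,0,5,0,0,-1.8,0,0,0,5,0,0,0,0,0,0,5])

```text
t: 4.1
tcp_pos: [440.1, -284.2, 16.6]
orientation: [0.025, 1.0, 0.001, -0.002]
force: [-0.3, 1.0, 1.3]
width: 0.585
gripper_force: 0.0
```

Call:
apply_moves(rows=[0,0,0,0,0,0,5])

```text
t: 4.2
tcp_pos: [441.9, -285.3, 19.1]
orientation: [0.024, 1.0, -0.0, 0.0]
force: [-0.2, -0.5, 0.8]
width: 0.587
gripper_force: 0.0
```

Call:
apply_moves(rows=[0,0,-0.8,0,0,0,5,0,0,0,0,0,0,5,0,0,0,0,0,0,1.5,0,0,0,0,0,0,1.5,0,0,0,0,0,0,1.5])

```text
t: 4.7
tcp_pos: [441.8, -285.1, 10.9]
orientation: [0.023, 1.0, -0.0, 0.0]
force: [-0.4, 0.4, 5.7]
width: 0.275
gripper_force: 30.4
```

Call:
apply_moves(rows=[0,0,0,0,0,0,1.5,0,0,0,0,0,0,1.5,0,0,0,0,0,0,1.5])

```text
t: 5.0
tcp_pos: [441.8, -285.1, 10.9]
orientation: [0.023, 1.0, -0.0, 0.0]
force: [-1.1, -0.0, 5.7]
width: 0.272
gripper_force: 30.5
```

Call:
apply_moves(rows=[0,0,2,0,0,0,1.5,0,0,4,0,0,0,1.5,0,0,4,0,0,0,1.5,0.9,4.7,0,0,0,0.09,1.5,0.9,4.7,0,0,0,0.08,1.5])

```text
t: 5.5
tcp_pos: [460.3, -191.1, 111.7]
orientation: [-0.062, 0.998, -0.001, 0.001]
force: [1.0, 1.3, -0.9]
width: 0.272
gripper_force: 29.8
```

Call:
apply_moves(rows=[0.9,4.7,0,0,0,0,1.5,0.9,4.7,0,0,0,0,1.5,0.9,4.7,0,0,0,0,1.5,0.9,4.7,0,0,0,0,1.5,0.9,4.7,0,0,0,0,1.5])

```text
t: 6.0
tcp_pos: [504.4, 46.1, 110.5]
orientation: [-0.062, 0.998, -0.0, 0.0]
force: [0.9, -0.5, 0.8]
width: 0.27
gripper_force: 29.8
```

Call:
apply_moves(rows=[0.9,4.7,0,0,0,0,1.5,0.9,4.7,0,0,0,0,1.5,0.9,4.7,0,0,0,0,1.5,0.9,4.7,0,0,0,0,1.5,0.9,4.7,0,0,0,0,1.5])

```text
t: 6.5
tcp_pos: [549.4, 281.2, 110.3]
orientation: [-0.062, 0.998, -0.0, 0.0]
force: [1.2, -1.1, 0.1]
width: 0.271
gripper_force: 29.8
```

Call:
apply_moves(rows=[0.9,4.7,0,0,0,0,1.5,0,0,0,0,0,0,1.5,0,0,0,0,0,0,1.5])

```text
t: 6.8
tcp_pos: [557.9, 327.1, 109.5]
orientation: [-0.063, 0.998, -0.0, -0.0]
force: [0.4, -0.7, -0.5]
width: 0.271
gripper_force: 29.9
```

```bash
python3 - <<'E'
from h import *
wrist(["yellow"],9,save="pics/w3.png")
E
```

```text
t 6.8 tcp [557.9 327.1 109.5] yaw -172.8 q6 0.4 w 0.27
yellow 9025 [335. 217.] [538.8 329.7   9. ] box 286 381 168 297
yellow 3876 [326. 343.] [621.3 335.2   9. ] box 292 361 310 373
```

View pics/w3.png

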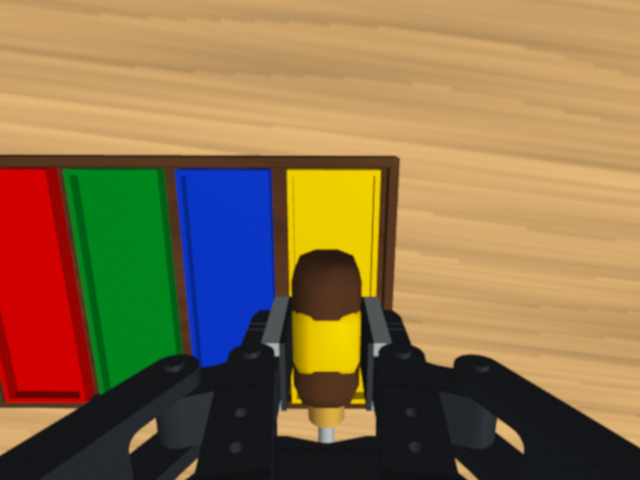

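The held yellow tool sits over the yellow lane. The lane's near end spans (288,170) to (381,170) and the walls run straight up the image. I'll cast its corners onto the floor plane.

```bash
python3 - <<'E'
from h import *
im,K,V=wrist([])
print([ray(p,K,V,z).round(1) for p,z in(((293,176),9),((376,176),9),((287,169),17),((382,169),17),((175,169),17),((272,169),17),((64,169),17),((165,169),17),((66,399),17),((188,380),9))])
E
```

```text
t 6.85 tcp [557.9 325.9 109.7] yaw -172.8 q6 0.4 w 0.28
[array([517.8, 301.6,   9. ]), array([511.8, 348.8,   9. ]), array([513.4, 298.4,  17. ]), array([506.9, 350.5,  17. ]), array([521.2, 237.1,  17. ]), array([514.5, 290.2,  17. ]), array([528.9, 176.3,  17. ]), array([521.9, 231.6,  17. ]), array([677.9, 171.2,  17. ]), array([659.6, 246.8,   9. ])]
```

Call:
apply_moves(rows=[-0.4,0.5,-3,0,0,0,1.5,0,0,-3,0,0,0,1.5,0,0,-1.8,0,0,0,1.5,0,0,-0.6,0,0,0,1.5,0,0,0,0,0,0,1.5])

```text
t: 7.4
tcp_pos: [554.2, 329.8, 26.0]
orientation: [-0.061, 0.998, -0.0, -0.001]
force: [0.3, -0.6, -0.2]
width: 0.269
gripper_force: 29.9
```

Call:
apply_moves(rows=[0,0,0,0,0,0,1.5,0,0,0,0,0,0,1.5])

```text
t: 7.6
tcp_pos: [555.3, 331.2, 27.7]
orientation: [-0.062, 0.998, 0.0, 0.001]
force: [0.8, -0.0, -0.4]
width: 0.274
gripper_force: 29.9
```

Call:
apply_moves(rows=[0,0,-0.4,0,0,0,1.5,0,0,-0.15,0,0,0,1.5,0,0,-0.1,0,0,0,1.5,0,0,0,0,0,0,1.5,0,0,0,0,0,0,1.5])

```text
t: 8.1
tcp_pos: [554.4, 331.2, 20.0]
orientation: [-0.062, 0.998, -0.0, 0.0]
force: [-1.7, -0.5, 3.1]
width: 0.272
gripper_force: 30.3
```

It has touched the floor with 3 N of upward force. Releasing with a small opening, then lifting.

Call:
apply_moves(rows=[0,0,0,0,0,0,2.6,0,0,0,0,0,0,3.4,0,0,0,0,0,0,4.0,0,0,0,0,0,0,4.0,0,0,1.5,0,0,0,4.0])

```text
t: 8.6
tcp_pos: [553.2, 330.4, 33.0]
orientation: [-0.062, 0.998, -0.001, -0.002]
force: [-1.0, -0.5, -0.2]
width: 0.468
gripper_force: 0.0
```

Call:
apply_moves(rows=[0,0,4,0,0,0,4.0,0,0,4,0,0,0,4.0,0,0,0,0,0,0,4.0])

```text
t: 8.9
tcp_pos: [557.1, 332.7, 120.6]
orientation: [-0.062, 0.998, 0.002, 0.004]
force: [0.7, 0.6, 0.2]
width: 0.469
gripper_force: 0.0
```

```bash
python3 - <<'E'
from h import *
wrist(["yellow"],27,save="pics/w4.png")
E
```

```text
t 8.9 tcp [557.1 332.7 120.6] yaw -172.9 q6 0.41 w 0.47
yellow 15645 [322. 273.] [572.  332.5  27. ] box 277 368 165 391
```

View pics/w4.png

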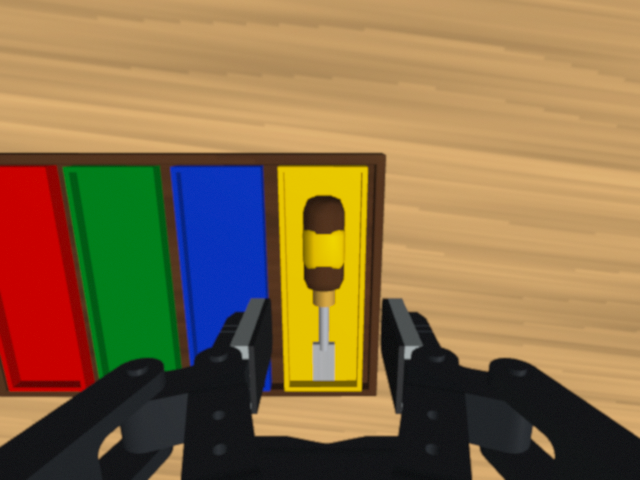

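The yellow gouge lies centred in its lane. Next is blue.

Call:
apply_moves(rows=[-0.9,-4.5,0.5,0,0,-0.1,5,-0.9,-4.5,0.5,0,0,-0.1,5,-0.9,-4.5,0.5,0,0,0,5,-0.9,-4.5,0,0,0,0,5,-0.9,-4.5,0,0,0,0,5])

```text
t: 9.45
tcp_pos: [508.2, 104.5, 128.8]
orientation: [0.038, 0.999, -0.0, -0.001]
force: [1.3, -1.0, -0.3]
width: 0.588
gripper_force: 0.0
```

Call:
apply_moves(rows=[-0.9,-4.5,0,0,0,0,5,-0.9,-4.5,0,0,0,0,5,-0.9,-4.5,0,0,0,0,5,-0.9,-4.5,0,0,0,0,5,-0.9,-4.5,0,0,0,0,5])

```text
t: 9.95
tcp_pos: [463.2, -120.4, 128.8]
orientation: [0.038, 0.999, 0.0, -0.001]
force: [1.2, 0.2, 0.2]
width: 0.586
gripper_force: 0.0
```

Call:
apply_moves(rows=[-0.9,-4.5,0,0,0,0,5,0,0,0,0,0,0,5,0,0,0,0,0,0,5])

```text
t: 10.25
tcp_pos: [454.5, -164.6, 128.8]
orientation: [0.039, 0.999, 0.0, -0.001]
force: [-1.5, 0.3, 0.6]
width: 0.585
gripper_force: 0.0
```

```bash
cat >> h.py <<'E'
def handle(c,z=20):
    im,K,V=wrist([c],22)
    a,ce,m=blobs(im,c,300)[0]; x,y=ce.astype(int)
    g=cv2.cvtColor(im,cv2.COLOR_BGR2HSV); k=((g[...,2]<95)&(g[...,1]>90)).astype(np.uint8)|m
    roi=np.zeros_like(k);roi[max(0,y-75):y+75,max(0,x-60):x+60]=1
    n,l,s,cc=cv2.connectedComponentsWithStats(cv2.morphologyEx(k*roi,cv2.MORPH_OPEN,np.ones((5,5))))
    i=l[y,x]; h=(l==i).astype(np.uint8); r=cv2.minAreaRect(cv2.findContours(h,0,1)[0][0])
    b=cv2.boxPoints(r); e=sorted([(np.linalg.norm(b[j]-b[(j+1)%4]),j) for j in range(4)])
    p,q=[ray((b[j]+b[(j+1)%4])/2,K,V,z) for _,j in e[:2]]
    dd=p-q if p[0]>q[0] else q-p
    print("handle centre",((p+q)/2).round(1),"len",np.linalg.norm(dd).round(1),"yaw",np.degrees(np.arctan2(dd[1],dd[0])).round(1))
E
python3 - <<'E'
from h import *
handle("blue")
E
```

```text
t 10.25 tcp [ 454.5 -164.6  128.8] yaw 175.5 q6 -0.27 w 0.58
blue 1236 [323. 242.] [ 452.8 -166.5   22. ] box 305 342 225 260
handle centre [ 451.  -166.5   20. ] len 56.8 yaw -4.6
```

Call:
apply_moves(rows=[-0.25,-0.2,-4,0,0,0,5,0,0,-4,0,0,0,5,0,0,-1.8,0,0,0,5,0,0,-1.0,0,0,0,5,0,0,0,0,0,0,5])

```text
t: 10.8
tcp_pos: [452.4, -164.5, 20.7]
orientation: [0.037, 0.999, 0.0, -0.001]
force: [-0.2, -0.2, -0.5]
width: 0.581
gripper_force: 0.0
```

Call:
apply_moves(rows=[0,0,0,0,0,0,5,0,0,0,0,0,0,5])

```text
t: 11.0
tcp_pos: [453.9, -165.9, 22.9]
orientation: [0.038, 0.999, -0.0, 0.001]
force: [-0.9, 0.8, 0.2]
width: 0.589
gripper_force: 0.0
```

Call:
apply_moves(rows=[-0.1,0,-0.8,0,0,0,5,0,0,-0.35,0,0,0,5,0,0,0,0,0,0,5,0,0,0,0,0,0,1.5,0,0,0,0,0,0,1.5])

```text
t: 11.5
tcp_pos: [452.0, -166.0, 10.5]
orientation: [0.038, 0.999, -0.0, 0.0]
force: [-1.0, 0.9, 3.2]
width: 0.276
gripper_force: 29.1
```

Call:
apply_moves(rows=[0,0,0,0,0,0,1.5,0,0,0,0,0,0,1.5,0,0,0,0,0,0,1.5,0,0,0,0,0,0,1.5])

```text
t: 11.9
tcp_pos: [452.1, -166.0, 10.5]
orientation: [0.038, 0.999, -0.0, 0.0]
force: [-0.9, -1.4, 3.4]
width: 0.272
gripper_force: 30.4
```

Call:
apply_moves(rows=[0,0,2,0,0,0,1.5,0,0,4,0,0,0,1.5,0,0,4,0,0,0,1.5,1.1,4.4,0,0,0,0.1,1.5,1.1,4.4,0,0,0,0.1,1.5])

```text
t: 12.4
tcp_pos: [474.9, -77.9, 111.6]
orientation: [-0.062, 0.998, -0.0, 0.001]
force: [0.6, 0.8, -0.9]
width: 0.274
gripper_force: 29.8
```

Call:
apply_moves(rows=[1.1,4.4,0,0,0,0,1.5,1.1,4.4,0,0,0,0,1.5,1.1,4.4,0,0,0,0,1.5,1.1,4.4,0,0,0,0,1.5,1.1,4.4,0,0,0,0,1.5])

```text
t: 12.9
tcp_pos: [528.9, 144.1, 110.0]
orientation: [-0.062, 0.998, -0.0, -0.0]
force: [0.7, -0.7, -1.3]
width: 0.276
gripper_force: 29.8
```

Call:
apply_moves(rows=[1.1,4.4,0,0,0,0,1.5,1.1,4.4,0,0,0,0,1.5,1.1,4.4,0,0,0,0,1.5,0,0,0,0,0,0,1.5,0,0,0,0,0,0,1.5])

```text
t: 13.4
tcp_pos: [561.4, 275.0, 109.3]
orientation: [-0.063, 0.998, -0.0, -0.001]
force: [0.0, -0.9, -2.2]
width: 0.275
gripper_force: 29.8
```

Call:
apply_moves(rows=[0,-0.5,-3,0,0,0,1.5,0,0,-3,0,0,0,1.5,0,0,-1.7,0,0,0,1.5,0,0,-0.6,0,0,0,1.5,0,0,0,0,0,0,1.5])

```text
t: 13.9
tcp_pos: [561.4, 267.9, 26.8]
orientation: [-0.061, 0.998, -0.0, -0.001]
force: [-0.1, 0.4, -0.7]
width: 0.271
gripper_force: 29.9
```

Call:
apply_moves(rows=[0,0,0,0,0,0,1.5,0,0,0,0,0,0,1.5])

```text
t: 14.1
tcp_pos: [562.7, 269.2, 28.6]
orientation: [-0.062, 0.998, 0.0, 0.001]
force: [-0.1, 0.6, -0.7]
width: 0.271
gripper_force: 29.9
```

Call:
apply_moves(rows=[0,0,-0.5,0,0,0,1.5,0,0,-0.15,0,0,0,1.5,0,0,-0.1,0,0,0,1.5,0,0,0,0,0,0,1.5,0,0,0,0,0,0,1.5])

```text
t: 14.6
tcp_pos: [561.9, 269.2, 19.8]
orientation: [-0.062, 0.998, -0.0, -0.0]
force: [0.1, -0.1, 0.2]
width: 0.272
gripper_force: 29.9
```

Call:
apply_moves(rows=[0,0,-0.06,0,0,0,1.5,0,0,0,0,0,0,1.5])

```text
t: 14.8
tcp_pos: [562.0, 269.2, 19.5]
orientation: [-0.062, 0.998, 0.0, 0.0]
force: [-1.0, -0.3, 4.2]
width: 0.272
gripper_force: 30.3
```

Blue is touching with 4 N. Releasing, then on to green at (605,-158).

Call:
apply_moves(rows=[0,0,0,0,0,0,2.6,0,0,0,0,0,0,3.4,0,0,0,0,0,0,4.0,0,0,0,0,0,0,4.0,0,0,1.5,0,0,0,4.0])

```text
t: 15.3
tcp_pos: [560.7, 268.5, 32.5]
orientation: [-0.062, 0.998, -0.001, -0.002]
force: [0.0, -0.1, 0.1]
width: 0.474
gripper_force: 0.0
```

Call:
apply_moves(rows=[0,0,4,0,0,0,4.0,0,0,5,0,0,0,4.0,0.5,-4.7,0,0,0,-0.06,5.0,0.5,-4.7,0,0,0,-0.06,5,0.5,-4.7,0,0,0,0,5])

```text
t: 15.8
tcp_pos: [577.1, 127.0, 124.7]
orientation: [-0.002, 1.0, 0.0, 0.001]
force: [0.2, 0.1, -0.0]
width: 0.585
gripper_force: 0.0
```

Call:
apply_moves(rows=[0.5,-4.7,0,0,0,0,5,0.5,-4.7,0,0,0,0,5,0.5,-4.7,0,0,0,0,5,0.5,-4.7,0,0,0,0,5,0.5,-4.7,0,0,0,0,5])

```text
t: 16.3
tcp_pos: [601.9, -108.8, 124.3]
orientation: [-0.002, 1.0, -0.0, 0.0]
force: [0.4, 0.8, 0.0]
width: 0.581
gripper_force: 0.0
```

Call:
apply_moves(rows=[0.5,-4.7,0,0,0,0,5,0,0,0,0,0,0,5,0,0,0,0,0,0,5])

```text
t: 16.6
tcp_pos: [606.7, -155.1, 123.8]
orientation: [-0.001, 1.0, 0.0, -0.0]
force: [-0.1, 0.6, -0.8]
width: 0.581
gripper_force: 0.0
```

```bash
python3 - <<'E'
from h import *
handle("green")
E
```

```text
t 16.6 tcp [ 606.7 -155.1  123.8] yaw -179.9 q6 -0.25 w 0.58
green 1261 [322. 244.] [ 604.7 -158.    22. ] box 302 340 226 262
handle centre [ 602.7 -158.7   20. ] len 57.0 yaw -0.1
```

Call:
apply_moves(rows=[-0.3,-0.3,-4,0,0,0,5,0,0,-4,0,0,0,5,0,0,-1.5,0,0,0,5,0,0,-0.8,0,0,0,5,0,0,0,0,0,0,5])

```text
t: 17.15
tcp_pos: [603.6, -155.5, 20.6]
orientation: [-0.003, 1.0, 0.0, -0.001]
force: [0.3, 1.0, 0.1]
width: 0.586
gripper_force: 0.0
```

Call:
apply_moves(rows=[0,0,0,0,0,0,5,0,0,0,0,0,0,5])

```text
t: 17.35
tcp_pos: [605.0, -156.8, 22.6]
orientation: [-0.002, 1.0, -0.0, 0.001]
force: [0.2, 0.7, 0.7]
width: 0.583
gripper_force: 0.0
```

Call:
apply_moves(rows=[-0.1,-0.1,-0.8,0,0,0,5,0,0,-0.35,0,0,0,5,0,0,0,0,0,0,5,0,0,0,0,0,0,1.5,0,0,0,0,0,0,1.5])

```text
t: 17.85
tcp_pos: [603.1, -158.0, 9.9]
orientation: [-0.002, 1.0, -0.0, 0.0]
force: [-0.2, -0.2, 0.5]
width: 0.272
gripper_force: 29.7
```

Call:
apply_moves(rows=[0,0,0,0,0,0,1.5,0,0,0,0,0,0,1.5,0,0,0,0,0,0,1.5,0,0,0,0,0,0,1.5])

```text
t: 18.25
tcp_pos: [603.1, -157.9, 9.9]
orientation: [-0.002, 1.0, -0.0, 0.0]
force: [0.1, -0.6, 2.2]
width: 0.27
gripper_force: 30.3
```

Call:
apply_moves(rows=[0,0,2,0,0,0,1.5,0,0,4,0,0,0,1.5,0,0,4,0,0,0,1.5,-0.4,4.55,0,0,0,0.06,1.5,-0.4,4.55,0,0,0,0.06,1.5])

```text
t: 18.75
tcp_pos: [595.7, -67.0, 111.0]
orientation: [-0.062, 0.998, -0.0, 0.001]
force: [0.2, 0.2, -0.9]
width: 0.272
gripper_force: 30.0
```

Call:
apply_moves(rows=[-0.4,4.55,0,0,0,0,1.5,-0.4,4.55,0,0,0,0,1.5,-0.4,4.55,0,0,0,0,1.5,-0.4,4.55,0,0,0,0,1.5,-0.4,4.55,0,0,0,0,1.5])

```text
t: 19.25
tcp_pos: [574.3, 162.4, 109.6]
orientation: [-0.062, 0.998, -0.0, -0.0]
force: [0.4, -0.1, -1.7]
width: 0.275
gripper_force: 30.0
```

Call:
apply_moves(rows=[-0.4,4.55,0,0,0,0,1.5,0,0,0,0,0,0,1.5,0,0,0,0,0,0,1.5])

```text
t: 19.55
tcp_pos: [570.4, 207.2, 109.3]
orientation: [-0.063, 0.998, -0.0, -0.0]
force: [-0.6, -0.6, 0.3]
width: 0.278
gripper_force: 30.0
```

Call:
apply_moves(rows=[-0.1,0.2,-3,0,0,0,1.5,0,0,-3,0,0,0,1.5,0,0,-1.7,0,0,0,1.5,0,0,-0.6,0,0,0,1.5,0,0,0,0,0,0,1.5])

```text
t: 20.05
tcp_pos: [569.6, 206.9, 26.1]
orientation: [-0.061, 0.998, -0.0, -0.001]
force: [0.6, 1.3, -0.8]
width: 0.275
gripper_force: 30.0
```

Call:
apply_moves(rows=[0,0,0,0,0,0,1.5,0,0,-0.5,0,0,0,1.5,0,0,-0.15,0,0,0,1.5,0,0,0,0,0,0,1.5,0,0,0,0,0,0,1.5])

```text
t: 20.55
tcp_pos: [570.0, 208.2, 20.4]
orientation: [-0.062, 0.998, -0.0, 0.0]
force: [0.6, 0.1, -0.4]
width: 0.272
gripper_force: 30.0
```

Call:
apply_moves(rows=[0,0,-0.1,0,0,0,1.5,0,0,0,0,0,0,1.5,0,0,0,0,0,0,1.5])

```text
t: 20.85
tcp_pos: [569.9, 208.1, 19.2]
orientation: [-0.062, 0.998, -0.0, -0.0]
force: [0.6, 0.4, 0.7]
width: 0.274
gripper_force: 30.0
```

Call:
apply_moves(rows=[0,0,-0.07,0,0,0,1.5,0,0,0,0,0,0,1.5])

```text
t: 21.05
tcp_pos: [570.0, 208.2, 18.9]
orientation: [-0.062, 0.998, 0.0, 0.0]
force: [-2.6, -0.7, 4.7]
width: 0.273
gripper_force: 30.5
```

Call:
apply_moves(rows=[0,0,0,0,0,0,2.6,0,0,0,0,0,0,3.4,0,0,0,0,0,0,4.0,0,0,0,0,0,0,4.0,0,0,1.5,0,0,0,4.0])

```text
t: 21.55
tcp_pos: [568.6, 207.6, 31.9]
orientation: [-0.062, 0.998, -0.001, -0.002]
force: [0.2, 0.2, 0.2]
width: 0.468
gripper_force: 0.0
```

Call:
apply_moves(rows=[0,0,4,0,0,0,4.0,0,0,5,0,0,0,4.0,0.35,-4.8,0,0,0,-0.096,5.0,0.35,-4.8,0,0,0,-0.096,5,0.35,-4.8,0,0,0,-0.096,5])

```text
t: 22.05
tcp_pos: [580.6, 63.0, 124.0]
orientation: [0.083, 0.997, 0.0, 0.001]
force: [0.9, -0.1, -1.1]
width: 0.587
gripper_force: 0.0
```

Call:
apply_moves(rows=[0.35,-4.8,0,0,0,-0.096,5,0.35,-4.8,0,0,0,0,5,0.35,-4.8,0,0,0,0,5,0.35,-4.8,0,0,0,0,5,0.35,-4.8,0,0,0,0,5])

```text
t: 22.55
tcp_pos: [597.8, -177.9, 123.6]
orientation: [0.13, 0.992, -0.0, 0.0]
force: [0.5, -0.4, 0.5]
width: 0.586
gripper_force: 0.0
```

Call:
apply_moves(rows=[0.35,-4.8,0,0,0,0,5,0.35,-4.8,0,0,0,0,5,0,0,0,0,0,0,5,0,0,0,0,0,0,5])

```text
t: 22.95
tcp_pos: [604.5, -273.1, 122.9]
orientation: [0.131, 0.991, 0.0, -0.0]
force: [-0.7, 0.4, -0.0]
width: 0.589
gripper_force: 0.0
```

```bash
python3 - <<'E'
from h import *
handle("red")
E
```

```text
t 22.95 tcp [ 604.5 -273.1  122.9] yaw 165.0 q6 -0.16 w 0.59
red 1397 [322. 251.] [ 605.8 -276.7   22. ] box 302 341 232 269
handle centre [ 603.9 -276.3   20. ] len 57.4 yaw -15.1
```

Call:
apply_moves(rows=[0,-0.35,-4,0,0,0,5,0,0,-4,0,0,0,5,0,0,-1.5,0,0,0,5,0,0,-0.7,0,0,0,5,0,0,0,0,0,0,5])

```text
t: 23.5
tcp_pos: [604.8, -274.0, 21.1]
orientation: [0.129, 0.992, 0.0, -0.001]
force: [-0.1, 1.1, 0.4]
width: 0.586
gripper_force: 0.0
```

Call:
apply_moves(rows=[0,0,0,0,0,0,5,0,0,0,0,0,0,5])

```text
t: 23.7
tcp_pos: [606.0, -275.4, 23.1]
orientation: [0.129, 0.992, -0.0, 0.001]
force: [-0.1, 0.6, 0.4]
width: 0.587
gripper_force: 0.0
```

Call:
apply_moves(rows=[-0.1,-0.1,-0.8,0,0,0,5,0,0,-0.3,0,0,0,5,0,0,0,0,0,0,5,0,0,0,0,0,0,1.5,0,0,0,0,0,0,1.5])

```text
t: 24.2
tcp_pos: [604.0, -276.5, 10.7]
orientation: [0.13, 0.992, -0.0, 0.0]
force: [0.3, -1.6, 0.8]
width: 0.271
gripper_force: 29.6
```

Call:
apply_moves(rows=[0,0,0,0,0,0,1.5,0,0,0,0,0,0,1.5,0,0,0,0,0,0,1.5,0,0,0,0,0,0,1.5])

```text
t: 24.6
tcp_pos: [604.1, -276.5, 10.7]
orientation: [0.13, 0.992, -0.0, 0.0]
force: [0.2, -0.5, 1.1]
width: 0.274
gripper_force: 30.1
```

Call:
apply_moves(rows=[0,0,2,0,0,0,1.5,0,0,4,0,0,0,1.5,0,0,4,0,0,0,1.5,-0.3,4.65,0,0,0,0.096,1.5,-0.3,4.65,0,0,0,0.096,1.5])

```text
t: 25.1
tcp_pos: [598.6, -183.6, 111.8]
orientation: [0.033, 0.999, -0.0, 0.001]
force: [-0.0, 1.4, -1.0]
width: 0.269
gripper_force: 29.8
```

Call:
apply_moves(rows=[-0.3,4.65,0,0,0,0.096,1.5,-0.3,4.65,0,0,0,0.096,1.5,-0.3,4.65,0,0,0,0,1.5,-0.3,4.65,0,0,0,0,1.5,-0.3,4.65,0,0,0,0,1.5])

```text
t: 25.6
tcp_pos: [582.4, 50.9, 110.5]
orientation: [-0.062, 0.998, -0.0, 0.0]
force: [0.6, -0.5, -0.3]
width: 0.272
gripper_force: 29.8
```

Call:
apply_moves(rows=[-0.3,4.65,0,0,0,0,1.5,-0.3,4.65,0,0,0,0,1.5,0,0,0,0,0,0,1.5,0,0,0,0,0,0,1.5])

```text
t: 26.0
tcp_pos: [576.5, 143.3, 110.2]
orientation: [-0.063, 0.998, -0.0, -0.0]
force: [-0.2, 0.3, -0.9]
width: 0.274
gripper_force: 29.9
```

Call:
apply_moves(rows=[0,0.5,-3,0,0,0,1.5,0,0,-3,0,0,0,1.5,0,0,-1.7,0,0,0,1.5,0,0,-0.6,0,0,0,1.5,0,0,0,0,0,0,1.5])

```text
t: 26.5
tcp_pos: [576.6, 145.9, 26.9]
orientation: [-0.061, 0.998, -0.0, -0.001]
force: [-0.8, -0.2, -0.5]
width: 0.276
gripper_force: 29.9
```

Call:
apply_moves(rows=[0,0,0,0,0,0,1.5,0,0,-0.5,0,0,0,1.5,0,0,-0.15,0,0,0,1.5,0,0,0,0,0,0,1.5,0,0,0,0,0,0,1.5])

```text
t: 27.0
tcp_pos: [577.0, 147.2, 21.2]
orientation: [-0.062, 0.998, -0.0, 0.0]
force: [0.1, 0.5, -0.8]
width: 0.275
gripper_force: 29.9
```

Call:
apply_moves(rows=[0,0,-0.1,0,0,0,1.5,0,0,0,0,0,0,1.5,0,0,-0.06,0,0,0,1.5,0,0,0,0,0,0,1.5])

```text
t: 27.4
tcp_pos: [577.0, 147.1, 19.6]
orientation: [-0.062, 0.998, -0.0, 0.0]
force: [-0.9, -0.4, 3.5]
width: 0.273
gripper_force: 30.2
```

Red is touching. I'll release it, back off away from the tray, and check.

Call:
apply_moves(rows=[0,0,0,0,0,0,2.6,0,0,0,0,0,0,3.4,0,0,0,0,0,0,4.0,0,0,0,0,0,0,4.0,0,0,1.5,0,0,0,4.0])

```text
t: 27.9
tcp_pos: [575.6, 146.8, 32.8]
orientation: [-0.062, 0.998, -0.0, -0.002]
force: [-0.4, 1.4, -0.5]
width: 0.47
gripper_force: 0.0
```

Call:
apply_moves(rows=[0,0,4,0,0,0,4.0,0,0,4,0,0,0,4.0,0,0,4,0,0,0,4.0,-4,-2,3,0,0,0,4.0,-4,-2,3,0,0,0,4.0])

```text
t: 28.4
tcp_pos: [502.3, 109.8, 211.0]
orientation: [-0.062, 0.998, -0.0, 0.0]
force: [0.2, -0.0, 1.0]
width: 0.467
gripper_force: 0.0
```

Call:
apply_moves(rows=[-4,-2,2,0,0,0,4.0,-4,-2,0,0,0,0,4.0,-4,-2,0,0,0,0,4.0,0,0,0,0,0,0,4.0,0,0,0,0,0,0,4.0])

```text
t: 28.9
tcp_pos: [382.3, 49.7, 230.7]
orientation: [-0.062, 0.998, 0.0, 0.001]
force: [-0.3, 0.3, -0.9]
width: 0.467
gripper_force: 0.0
```

```bash
python3 - <<'E'
from h import *
t=get_image("top")["color"];s=get_image("scene")["color"]
a=cv2.resize(t[150:320,110:550],(792,306),interpolation=2);b=cv2.resize(s[190:320,120:500],(792,271),interpolation=2)
cv2.imwrite("pics/fin.png",np.vstack([a,b]));print(get_state()["tcp_pos"])
E
```

```text
[383.54231207  50.19767813 230.30459203]
```

View pics/fin.png

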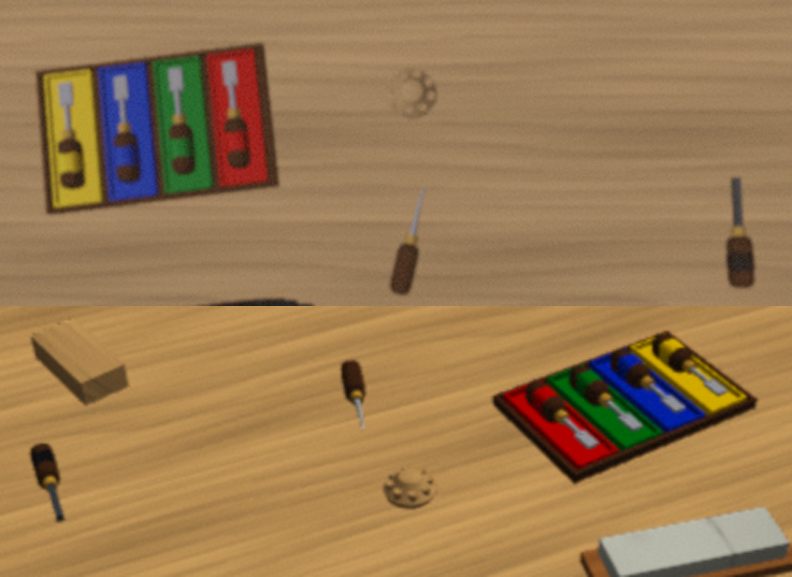

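All four gouges lie in the lanes of their colour: in the crop, yellow (70,135), blue (123,130), green (178,120) and red (234,115). The awl and the rasp are where they were, and the arm is clear.

```bash
python3 -c "
from bench import *
print(job_done())"
```

```text
the job is handed in; nothing more can be done
None
```

All four gouges are lying in the lanes of their tape colour, each set down gently, with the awl and rasp left where they were; the job was handed in after about 29 s of robot time.

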